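# Hang the wire hook in the stand's ring and the mug on the hook

### The job

Lift the wire hook out of its slotted bamboo block and, holding it, feed its upper bend through the ring of the stand by turning the hook along its own curve until it hangs nearly upright; only then let it go so that it hangs from the ring. After that, hang the mug by its handle in the hook's lower bend and leave it hanging freely with at most a slight sway and the other things on the shelf where they are.

Things in the scene. Friction and masses are not known exactly. Their poses are not given: they have to be found in the camera images.
- hook: Loose hook of 6 mm round steel wire, 60 g, flat in its own x-z plane (y normal to it). Origin = centre of the upper bend: an arc of 28 mm radius (wire centre line), from the free tip over the crown (x 0, z +28 mm) to x +28, z 0. Then a straight shank to x +14, z -72 mm and an upturned lower bend. Both mouths open to -x. Starts upright (within 0.1 rad) in the block, lowest surface z -93 mm.
- hook_tip (a point): Free end of the upper bend: hook x -27.6, z -4.9 mm, i.e. 100 deg of arc before the crown. The hook may be fed through the ring from either side. Hanging free it settles 0.1 to 0.4 rad from upright, its tab side low.
- hook_tab (a point): Centre of the hook's grip tab, a flat wooden disc of 26 mm diameter, 8 mm thick along hook y, outside the upper bend at hook x +47, z +30 mm.
- hook_seat (a point): Lowest point inside the hook's lower bend (hook x -4, z -87 mm), on the wire's upper surface, where the mug handle should rest. The bend is a half circle of 18 mm centre-line radius, 30 mm wide inside, ending on the -x side in a 10 mm ball whose top is 21 mm above this point; wire underside 6 mm below it.
- block: Fixed bamboo block 100 x 44 x 55 mm (x, y, z) with an open slot along its x, 55 mm long (x -30 to +25 mm), 10 mm wide, floor 8 mm above the shelf. The hook stands in it, its axes parallel to the block's. Origin: centre of the underside.
- stand: Fixed steel stand: wooden foot of 110 mm diameter, 14 mm high, post of 16 mm diameter, 295 mm tall, with a level 10 mm thick arm that points to the stand's -x (towards the robot) at 276 mm height and ends in the ring. Origin: centre of the underside of the foot, under the post.
- ring (a point): Centre of the ring, 130 mm in front (stand -x) of the post, 276 mm high: a fixed upright steel eye of 6 mm bar, hole 18 mm, outside 30 mm. Its plane contains the arm and the vertical; the hole's axis is level, across the arm (this point's y; z up, x back to the post). A hook hanging in it has its origin about 34 mm below this point.
- mug: Ceramic mug, 72 mm outside diameter, 80 mm high, wall 4 mm, 160 to 260 g, loose, upright. Origin: centre of the underside, z its axis. Handle on its +x side: 9 mm round bar, upper bar centre 70 mm, lower 16 mm above the underside; opening x 36 to 62 mm, z 20.5 to 65.5 mm. Hung by its handle it tips about 1 rad, handle side up.
- mug_handle (a point): Middle of the underside of the mug handle's upper bar (49 mm from the mug's axis, 65.5 mm above its underside).
- brush_rack: Bystander: bamboo rack 70 x 150 mm with three upright toothbrushes, 190 mm tall. Origin under its centre.
- mirror: Bystander: round aluminium mirror, 150 mm diameter, on a stand, 250 mm tall. Origin under its centre.
- comb: Bystander: flat wooden comb, 150 x 40 x 6 mm, lying. Origin under its centre.
- pill_box: Bystander: closed turquoise pill box, 60 x 90 x 27 mm. Origin under its centre.
- cream_jar: Bystander: cream jar, 60 mm diameter, 45 mm tall. Origin under its centre.
- soap_dish: Bystander: dish 90 x 120 mm with a bar of soap, 30 mm tall. Origin under its centre.
- pump_bottle: Bystander: bottle, 60 mm diameter, 150 mm tall. Origin under its centre.
Not all that is in view belongs to the job. Leave any blue look-alike of the mug alone. There is more than one size of the hook; the one meant has the size given above.

How it is judged:
By the outcome, as a careful person would: the job done as asked, in the order asked, and still so for the second after the job is handed in, with the robot touching nothing.
It also fails if it takes over 72 s, if anything falls off the work surface, if the arm or the gripper's body presses on something with over 40 N, if the wrist force passes 120 N, or if a joint passes its speed limit or range.

### The arm

A 6-joint arm with a two-finger parallel gripper is mounted at the origin on the work surface. World frame = base frame: x ahead of the robot, y to its left, z up, the work surface at z = 0. Lengths are in m, angles in rad, forces in N, time in s.
With the tool pointing down it reaches from about 0.35 to 0.775 m from the base axis. Payload 7.3 kg.
Tool frame: the origin (TCP) lies on the centre line of the jaws, within the pads' length; the fingertips stand 17 mm ahead of it and the grasp point (between the pads) lies 2 mm behind it (robot.tcp_to_tips is the distance from the TCP to the fingertips, in m); z points along the fingers, y is the line along which they close (so a half turn about z gives the same grasp; the last joint's range is limited). The gripper opens to 92 mm and grips with 3 to 60 N. Pads are 19 mm wide; open, the fingers measure 130 mm over their backs; the gripper's body (75 mm by 190 mm) begins 47 mm behind the grasp point.
Start: joints at [1.025, 0.342, 1.524, -0, 1.275, -0.146], TCP at [0.204, 0.484, 0.244] pointing down, gripper open.
Joint ranges: [-2.53, 2.53], [-0.77, 2.02], [0.04, 2.7], [-1, 4.14], [0.28, 2.66], [-3.11, 3.11]. Speed limits (rad/s): [2.57, 2.57, 3.14, 3.14, 3.14, 3.14].

### API

Orientations are given as [roll, pitch, yaw] about the fixed x, y, z axes, in that order (R = Rz(yaw) Ry(pitch) Rx(roll)).
In Python, from cell import robot gives the robot as it stands. The module is installed in compiled form; this text tells all that it offers.
- The arm moves only by the tool carry_out, never from a script. Its argument "commands" is a list of rows, each a list of 3 entries, a list of its own where there are three numbers: the shift along the tool's x, y, z in m, then the turn about the tool's z in rad, then the opening, from 0 (shut) to 1 (fully open). In form: [[[dx, dy, dz], yaw, claw], ...]. A call has 1 to 20 rows; each row shifts and turns the commanded pose from where the row before left it, along the tool's axes as they then stand; what a row does not reach is not made up. A row lasts 1/8 s, in which the tool goes at most 62.5 mm and 10.7 degrees, less where a joint would pass 70% of its speed; a pose out of reach is approached as far as the arm can. A call is refused whole if a number of a shift passes 0.0625 or a number of a turn 0.188, either way. A call with a gripper value outside its range is refused whole. The fingers move at their own pace and stop on an object; "newtons" is the grip in N (left out, the last holds). Time passes only in rows, so rows that do not move let the fingers close. It gives the time, the measured TCP pose, the force, the opening and the grip force at its end, in the units of the state.
- robot.observe(): the state, without advancing time (a new reading comes with each control period).
- robot.read_camera(name): name is "side" or "top" or "wrist"; returns a dict with "pixels" (400x640x3 uint8, red, green, blue), "fx", "fy", "cx", "cy" (pixels), "k1" (the pictures are not rectified: a ray, as slopes to the right and down, at radius r is drawn at 1 + k1 r^2 times it, then the intrinsics apply), "view" (4x4, takes a point from world to camera coordinates); the wrist camera has in their place "T_tool_cam" (4x4, takes a point from camera to tool coordinates, whose origin is the TCP and whose axes are the flange's). Camera axes: x right, y up, looking along -z (the intrinsics and any distortion apply to the point x, -y, -z); pixel columns grow to the right and rows downward; lengths in m; the calibration is good to about 2 mm. A picture is of the moment at which its call begins: read the wrist's pose just before it. There is no depth.
- robot.hand_in(): hands the job in; it is judged then, once.
Trained networks look in a picture, given as the dict that the camera call returned (one of the last four; its "shot" number tells which), for a name from the list of things; names that differ only in an ending like _2 or _b are one class to them, and where a whole thing is asked for, a point or a joint stands for the part that bears it (a point fixed in the world has none). Each returns a list of dicts, best first, with "p" (0 to 1); they miss things now and then, are a little off and sometimes report something else, mostly with a low value. They report only what shows in the picture. A call takes as long as a camera call. They do not tell look-alikes from the thing itself.
- robot.find_in(picture, name): "at" ([column, row] in pixels, amid what is visible of it).
- robot.tip_of(picture, name): "at" ([column, row] in pixels: a listed point, or the origin of a listed thing).
The state is a dict: "time": time; "qpos": joint angles; "qvel": joint speeds; "joint_efforts": joint torques, N m; "tool_pos": TCP position; "tool_rot": TCP orientation; "contact_force": force on the tool from outside, world axes, zero at the start; "torque": the same for the moment, N m; "opening": finger opening in m; "grip_force": force on a finger pad.
Only numpy, scipy, OpenCV 4.12 (cv2) and the standard library are available. Lean on these libraries where they do the work, as an engineer would, in place of code of your own. Each camera call takes 0.05 s, during which the arm holds its last target. There are 200 camera calls.

## Working session

There is one attempt and no reset: what is moved stays moved. The work goes in short steps, Python scripts to look and compute and a tool call to move; the robot and the scene stay as the last step left them, time stands still between calls to the robot, and variables do not carry over. Pictures are saved under pics/ and viewed, at most 10 in all, crops included, and the job is handed in when it is done.

Besides the shell and the picture viewer there is one more tool, called after "Call:" as name(argument=value, ...) on one line, values as JSON. carry_out: Moves the arm, as the interface text tells. Its arguments: {"type":"object","properties":{"commands":{"type":"array"},"newtons":{"type":"number"}},"required":["commands"]}

```bash
mkdir -p pics; cat > h.py <<'E'
import numpy as np, cv2
from scipy.optimize import least_squares
from scipy.spatial.transform import Rotation as Ro
from cell import robot
def shot(n,save=None):
    s=robot.observe(); p=robot.read_camera(n)
    if save: cv2.imwrite('pics/'+save,p['pixels'][:,:,::-1])
    if n=='wrist':
        T=np.eye(4); T[:3,:3]=Ro.from_euler('xyz',s['tool_rot']).as_matrix(); T[:3,3]=s['tool_pos']
        p['view']=np.linalg.inv(T@p['T_tool_cam'])
    return p
def proj(p,X):
    c=p['view'][:3,:3]@np.asarray(X,float).T+p['view'][:3,3:4] if np.ndim(X)>1 else (p['view'][:3,:3]@X+p['view'][:3,3])[:,None]
    u,v=c[0]/-c[2],-c[1]/-c[2]; f=1+p['k1']*(u*u+v*v)
    r=np.stack([p['fx']*u*f+p['cx'],p['fy']*v*f+p['cy']],-1)
    return r if np.ndim(X)>1 else r[0]
def ray(p,at):
    d=np.array([(at[0]-p['cx'])/p['fx'],(at[1]-p['cy'])/p['fy']]); u=d.copy()
    for _ in range(20): u=d/(1+p['k1']*(u@u))
    R=p['view'][:3,:3]; w=R.T@np.array([u[0],-u[1],-1]); return -R.T@p['view'][:3,3], w/np.linalg.norm(w)
def atz(p,at,z):
    o,w=ray(p,at); return o+w*(z-o[2])/w[2]
def tri(L):
    A=0;b=0;rs=[ray(p,a) for p,a in L]
    for o,w in rs: M=np.eye(3)-np.outer(w,w); A=A+M; b=b+M@o
    X=np.linalg.solve(A,b); return X,[round(float(np.linalg.norm(np.cross(X-o,w)))*1e3,1) for o,w in rs]
E
python3 - <<'E'
from h import *
s=robot.observe(); print({k:np.round(v,3) for k,v in s.items()})
P={n:shot(n,n+'0.png') for n in('side','top','wrist')}
for n,p in P.items():
    print(n,p['fx'],p['k1'],(-p['view'][:3,:3].T@p['view'][:3,3]).round(3))
    for k in 'hook hook_tip hook_tab hook_seat block stand ring mug mug_handle brush_rack mirror comb pill_box cream_jar soap_dish pump_bottle'.split():
        r=robot.tip_of(p,k)[:3]
        if r: print(n,k,[(np.round(d['at']).astype(int).tolist(),round(d['p'],2), atz(p,d['at'],.276 if k=='ring' else 0).round(3).tolist()[:2]) for d in r])
print(P['wrist']['T_tool_cam'].round(3).tolist())
E
```

```text
{'time': np.float64(0.0), 'qpos': array([ 1.025,  0.343,  1.525,  0.   ,  1.275, -0.146]), 'qvel': array([-0.001, -0.   ,  0.001, -0.   ,  0.   , -0.001]), 'joint_efforts': array([ 1.0000e-03, -4.3124e+01, -2.4423e+01,  7.2000e-02,  5.6000e-02,
       -0.0000e+00]), 'tool_pos': array([0.204, 0.483, 0.243]), 'tool_rot': array([-3.14 , -0.   ,  2.742]), 'contact_force': array([-0.488,  0.078, -0.245]), 'torque': array([0.019, 0.006, 0.028]), 'grip_force': np.float64(0.0), 'opening': np.float64(0.092)}
side 487.047728021588 -0.14290808658083415 [ 0.092 -0.951  0.881]
side hook [([351, 278], 0.76, [0.543, -0.128]), ([274, 351], 0.63, [0.278, -0.271]), ([383, 355], 0.57, [0.495, -0.38])]
side hook_tip [([348, 288], 0.61, [0.519, -0.158]), ([412, 285], 0.57, [0.673, -0.22]), ([397, 360], 0.49, [0.515, -0.406])]
side hook_tab [([247, 366], 0.93, [0.209, -0.286]), ([345, 253], 0.69, [0.573, -0.033]), ([372, 343], 0.46, [0.49, -0.341])]
side hook_seat [([330, 356], 0.72, [0.386, -0.333]), ([378, 377], 0.71, [0.455, -0.426]), ([342, 310], 0.49, [0.472, -0.222])]
side block [([344, 307], 0.71, 
[... 1774 characters left out ...]
257, 281], 0.69, [0.307, 0.176]), ([184, 206], 0.64, [0.526, 0.401])]
top brush_rack [([210, 140], 0.89, [0.728, 0.331])]
top mirror [([439, 140], 0.83, [0.739, -0.363]), ([374, 217], 0.32, [0.503, -0.168])]
top comb [([308, 223], 0.75, [0.483, 0.028]), ([267, 131], 0.69, [0.759, 0.159])]
top pill_box [([340, 241], 0.55, [0.429, -0.068])]
top cream_jar [([391, 162], 0.81, [0.669, -0.218])]
top soap_dish [([260, 162], 0.82, [0.664, 0.176]), ([243, 222], 0.72, [0.481, 0.221])]
top pump_bottle [([269, 134], 0.74, [0.75, 0.153])]
wrist 311.0698594779376 -0.04512140681441648 [0.138 0.512 0.383]
[[0.0, 0.963, 0.269, 0.072], [1.0, -0.0, -0.0, 0.0], [0.0, 0.269, -0.963, -0.14], [0.0, 0.0, 0.0, 1.0]]
```

View pics/side0.png

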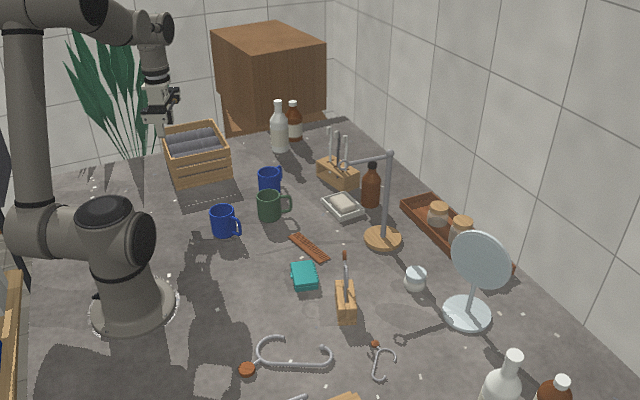

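View pics/top0.png

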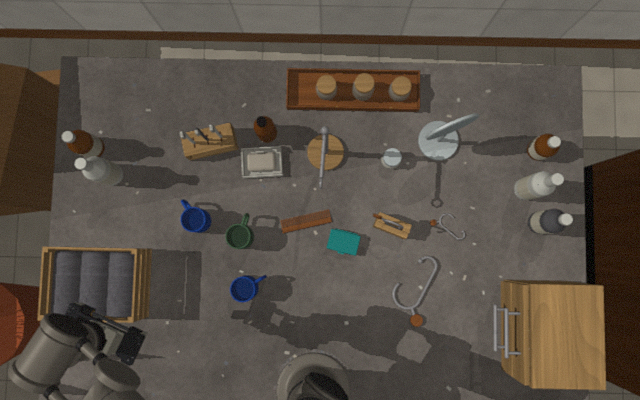

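```bash
cat > m1.py <<'E'
from h import *
a=shot('side');b=shot('top')
def q(n,pa,pb):
    f=lambda p,c:min(robot.tip_of(p,n) or [{'at':c}],key=lambda d:np.hypot(*(np.array(d['at'])-c)))['at']
    A,B=f(a,pa),f(b,pb);X,r=tri([(a,A),(b,B)]);print(n,np.round(A),np.round(B),X.round(4),r)
q('hook_tab',(345,253),(376,216));q('hook_tip',(348,288),(398,226));q('hook',(351,278),(394,222));q('hook_seat',(342,310),(393,226));q('block',(344,307),(389,228))
q('ring',(344,162),(322,182));q('stand',(382,238),(324,152));q('mug',(269,220),(239,237));q('mug_handle',(281,195),(245,218))
E
python3 m1.py
```

```text
hook_tab [344. 253.] [377. 214.] [ 0.5036 -0.1643  0.1274] [1.8, 1.8]
hook_tip [348. 287.] [398. 284.] [ 0.3822 -0.2558  0.1477] [73.7, 73.7]
hook [349. 275.] [390. 221.] [ 0.4901 -0.2065  0.096 ] [2.6, 2.6]
hook_seat [343. 306.] [393. 226.] [ 0.4742 -0.2231  0.015 ] [2.2, 2.2]
block [344. 311.] [392. 230.] [ 4.697e-01 -2.238e-01  4.000e-04] [3.6, 3.6]
ring [345. 165.] [323. 183.] [ 0.5691 -0.0194  0.2759] [1.4, 1.4]
stand [384. 239.] [326. 154.] [ 0.6954 -0.025   0.0024] [6.2, 6.2]
mug [268. 218.] [242. 241.] [ 0.4284  0.2225 -0.0073] [3.8, 3.8]
mug_handle [282. 197.] [244. 218.] [0.4854 0.2105 0.0628] [5.8, 5.8]
```

Call:
carry_out(commands=[[[-0.0438, -0.0402, 0], 0, 1], [[-0.0438, -0.0402, 0], 0, 1], [[-0.0438, -0.0402, 0], 0, 1], [[-0.0438, -0.0402, 0], 0, 1], [[-0.0438, -0.0402, 0], 0, 1], [[-0.0438, -0.0402, 0], 0, 1], [[-0.0438, -0.0402, 0], 0, 1], [[-0.0438, -0.0402, 0], 0, 1], [[-0.0438, -0.0402, 0], 0, 1], [[-0.0438, -0.0402, 0], 0, 1], [[-0.0438, -0.0402, 0], 0, 1], [[-0.0438, -0.0402, 0], 0, 1], [[0, 0, 0], 0.185, 0.5], [[0, 0, 0], 0.185, 0.5], [[0, 0, 0], 0.185, 0.5], [[0, 0, 0], 0.185, 0.5], [[0, 0, 0], 0.185, 0.5], [[0, 0, 0], 0.185, 0.5], [[0, 0, 0], 0.185, 0.5], [[0, 0, 0], 0.185, 0.5]])

```text
time: 6.05
tool_pos: [0.5007, -0.1653, 0.2437]
tool_rot: [-3.142, -0.0, 1.256]
contact_force: [-0.7, -0.9, 0.2]
opening: 0.046
grip_force: 0.0
```

```bash
python3 - <<'E'
from h import *
s=robot.observe();print(s['tool_pos'].round(4),s['tool_rot'].round(4),s['qpos'].round(3))
p=shot('wrist','w1.png')
for k,z in dict(hook_tab=.131,hook_tip=.096,hook=.101,hook_seat=.014,block=0,ring=.276).items():
    print(k,[(np.round(d['at']).tolist(),round(d['p'],2),atz(p,d['at'],z).round(4).tolist()) for d in robot.tip_of(p,k)[:2]])
E
```

```text
[ 0.5007 -0.1653  0.2437] [-3.1416e+00 -1.0000e-04  1.2557e+00] [-0.464  0.346  1.518  0.     1.277 -0.149]
hook_tab [([327.0, 204.0], 0.98, [0.503, -0.1685, 0.131]), ([357.0, 294.0], 0.54, [0.5024, -0.2601, 0.131])]
hook_tip [([320.0, 239.0], 0.62, [0.4824, -0.2112, 0.096])]
hook [([319.0, 240.0], 0.84, [0.4813, -0.2101, 0.101]), ([373.0, 315.0], 0.57, [0.5087, -0.3098, 0.101])]
hook_seat [([321.0, 218.0], 0.94, [0.4801, -0.2179, 0.014]), ([284.0, 314.0], 0.47, [0.3876, -0.3362, 0.014])]
block [([322.0, 217.0], 0.58, [0.4804, -0.2208, 0.0])]
ring [([326.0, 202.0], 0.38, [0.5143, -0.1264, 0.276])]
```

View pics/w1.png

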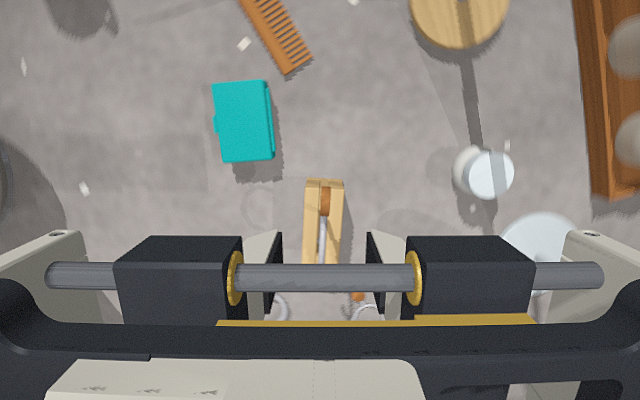

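Call:
carry_out(commands=[[[0, 0, 0], 0.1, 0.4], [[-0.001, 0.003, 0.03], 0, 0.4], [[0, 0, 0.03], 0, 0.4], [[0, 0, 0.025], 0, 0.4], [[0, 0, 0.015], 0, 0.4], [[0, 0, 0.007], 0, 0.4], [[0, 0, 0], 0, 0.0], [[0, 0, 0], 0, 0.0], [[0, 0, 0], 0, 0.0], [[0, 0, 0], 0, 0.0], [[0, 0, 0], 0, 0.0], [[0, 0, 0], 0, 0.0]], newtons=20)

```text
time: 7.9
tool_pos: [0.5035, -0.1675, 0.1371]
tool_rot: [3.14, -0.0, 1.162]
contact_force: [1.0, 0.5, 1.6]
opening: 0.008
grip_force: 20.0
```

```bash
cat > st.py <<'E'
from h import *
s=robot.observe();print({k:np.round(s[k],4).tolist() for k in('time','tool_pos','tool_rot','contact_force','torque','opening','grip_force')})
E
python3 st.py
```

```text
{'time': 7.9, 'tool_pos': [0.5035, -0.1675, 0.1371], 'tool_rot': [3.1404, -0.0002, 1.1619], 'contact_force': [0.9968, 0.5351, 1.5655], 'torque': [-0.0989, -0.2563, 0.0839], 'opening': 0.008, 'grip_force': 19.988}
```

Call:
carry_out(commands=[[[0, 0, 0], 0, 0], [[0, 0, -0.01], 0, 0], [[0, 0, -0.015], 0, 0], [[0, 0, -0.015], 0, 0], [[0, 0, -0.015], 0, 0], [[0, 0, -0.01], 0, 0], [[0, 0.0065, 0], 0, 0], [[0, 0.0065, 0], 0, 0], [[0, 0, 0], 0, 0], [[0, 0, 0], 0, 0]], newtons=40)

```text
time: 9.15
tool_pos: [0.5148, -0.1725, 0.2011]
tool_rot: [-3.14, -0.0, 1.162]
contact_force: [0.0, 0.4, -0.8]
opening: 0.0076
grip_force: 40.0
```

```bash
python3 st.py; cat > hk.py <<'E'
# estimate hook pose: tool frame known -> fit phi (and tab offset along finger) to keypoints in side/top
from h import *
def hk(save=None,verbose=True):
    s=robot.observe(); yaw=s['tool_rot'][2]; X=np.array([np.cos(yaw),np.sin(yaw),0])
    ob=[]
    KP={'hook_tip':(-.0276,-.0049),'hook_tab':(.047,.030),'hook_seat':(-.004,-.087),'hook':(0,0)}
    for n in('side','top','wrist'):
        p=shot(n,save and n+save)
        for k,v in KP.items():
            for d in robot.tip_of(p,k)[:3]:
                if d['p']>.3: ob.append((p,n,k,v,np.array(d['at'])))
    T=s['tool_pos']
    def pt(q,v):
        c,sn=np.cos(q[0]),np.sin(q[0]); x,z=v[0]-.047,v[1]-.030
        return T+np.array([0,0,q[2]])+X*(q[1]+c*x-sn*z)+np.array([0,0,1])*(sn*x+c*z)
    best=None
    for p0 in np.arange(-1.8,.8,.1):
        f=lambda q:np.concatenate([np.clip((proj(o[0],pt(q,o[3]))-o[4])/3,-8,8) for o in ob]+[[(q[1])/.003*1,(q[2]+.006)/.003]])
        r=least_squares(f,[p0,0,-.006],loss='soft_l1')
        if best is None or r.cost<best.cost: best=r
    q=best.x
    if verbose:
        print('phi %.3f dx %.4f dz %.4f cost %.1f'%(*q,best.cost))
        for o in ob: 
            e=proj(o[0],pt(q,o[3]))-o[4]
            if np.abs(e).max()<25: print(o[1],o[2],o[4].round(),e.round(1))
        for k,v in KP.items(): print(k,pt(q,v).round(4))
    return q,pt
if __name__=='__main__':
    import sys; hk(sys.argv[1] if len(sys.argv)>1 else None)
E
python3 hk.py a.png
```

```text
{'time': 9.15, 'tool_pos': [0.5148, -0.1725, 0.2011], 'tool_rot': [-3.1403, -0.0002, 1.1618], 'contact_force': [0.0313, 0.4005, -0.752], 'torque': [-0.0877, 0.0681, 0.0323], 'opening': 0.0076, 'grip_force': 39.9854}
phi 0.033 dx -0.0015 dz -0.0080 cost 227.6
side hook_tip [354. 266.] [-0.3 -0.7]
side hook_seat [351. 286.] [ 0.  -1.5]
side hook [356. 257.] [-2.9 -1.3]
wrist hook [322. 299.] [1.7 0.6]
hook_tip [ 0.485  -0.2412  0.1558]
hook_tab [ 0.5142 -0.1738  0.1931]
hook_seat [ 0.4955 -0.2171  0.0745]
hook [ 0.4959 -0.216   0.1616]
```

Call:
carry_out(commands=[[[0, 0, 0.008], 0, 0], [[0, 0, 0.006], 0, 0], [[0.0085, 0, 0.006], 0, 0], [[0.0085, 0, 0.006], 0, 0], [[0.0075, 0, 0.0065], 0, 0], [[0.0075, 0, 0.0067], 0, 0], [[0.0065, 0, 0.0078], 0, 0], [[0.006, 0, 0.008], 0, 0], [[0.005, 0, 0.0087], 0, 0], [[0.0045, 0, 0.0087], 0, 0], [[0, 0, 0], 0, 0]], newtons=10)

```text
time: 11.28
tool_pos: [0.5359, -0.1229, 0.1281]
tool_rot: [-3.139, 0.0, 1.162]
contact_force: [0.2, 0.3, -0.6]
opening: 0.0079
grip_force: 10.0
```

```bash
python3 st.py; python3 hk.py b.png
```

```text
{'time': 11.275, 'tool_pos': [0.5359, -0.1229, 0.1281], 'tool_rot': [-3.1394, 0.0004, 1.1622], 'contact_force': [0.1659, 0.3474, -0.6447], 'torque': [-0.0545, 0.0375, -0.0496], 'opening': 0.0079, 'grip_force': 9.9998}
phi -0.610 dx -0.0008 dz -0.0066 cost 208.7
side hook_tip [351. 256.] [0.6 2.3]
side hook_tab [346. 240.] [3.2 1.3]
side hook_seat [349. 294.] [ 1.7 -1.5]
side hook [352. 256.] [-1.4 -0.5]
top hook_seat [393. 224.] [ 1.6 -3.6]
wrist hook_tab [324. 257.] [-1.4  0.7]
hook_tip [ 0.5033 -0.1981  0.1357]
hook_tab [ 0.5356 -0.1236  0.1216]
hook_seat [ 0.4923 -0.2235  0.0549]
hook [ 0.5134 -0.1747  0.1239]
```

Call:
carry_out(commands=[[[0.004, 0, 0.009], 0, 0], [[0.003, 0, 0.009], 0, 0], [[0.003, 0, 0.01], 0, 0], [[0.002, 0, 0.01], 0, 0], [[0.001, 0, 0.009], 0, 0], [[0, 0, 0], 0, 0]], newtons=10)

```text
time: 12.78
tool_pos: [0.541, -0.1109, 0.0813]
tool_rot: [-3.14, 0.0, 1.162]
contact_force: [-0.6, 0.0, -0.4]
opening: 0.0077
grip_force: 10.0
```

```bash
python3 st.py; python3 hk.py c.png
```

```text
{'time': 12.775, 'tool_pos': [0.541, -0.1109, 0.0813], 'tool_rot': [-3.1396, 0.0002, 1.1619], 'contact_force': [-0.5718, 0.0123, -0.3804], 'torque': [-0.0673, 0.0589, -0.0161], 'opening': 0.0077, 'grip_force': 9.9999}
phi -1.037 dx -0.0005 dz -0.0057 cost 206.2
side hook_tip [348. 252.] [2.9 3.7]
side hook_tab [347. 252.] [1.4 0. ]
side hook_seat [347. 291.] [4.6 1.3]
side hook [351. 256.] [-0.8  1.9]
top hook_tip [395. 220.] [-15.1  -9.4]
top hook_seat [396. 221.] [ 0.7 -0.6]
wrist hook_tab [325. 257.] [-2.7  1.2]
hook_tip [ 0.5138 -0.1738  0.122 ]
hook_tab [ 0.5409 -0.1114  0.0756]
hook_seat [ 0.4905 -0.2276  0.0599]
hook [ 0.5211 -0.157   0.1008]
```

```bash
python3 - <<'E'
import cv2,numpy as np
a=cv2.imread('pics/sidec.png')[200:330,280:420];b=cv2.imread('pics/topc.png')[170:260,340:440]
cv2.imwrite('pics/m.png',np.hstack([cv2.resize(a,(430,400)),cv2.resize(b,(360,400))]))
E
```

```text
(no output)
```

View pics/m.png

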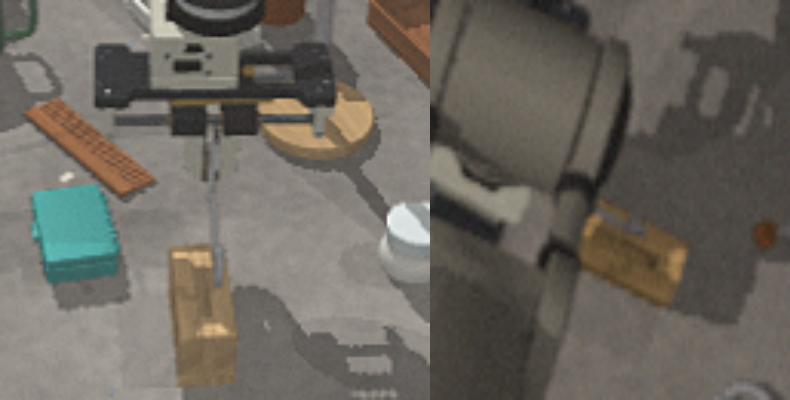

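Call:
carry_out(commands=[[[0, 0, 0], 0, 0], [[0, 0, -0.02], 0, 0], [[0, 0, -0.04], 0, 0], [[0, 0, -0.05], 0, 0], [[0, 0, -0.05], 0, 0], [[0, 0, -0.05], 0, 0], [[0, 0, -0.05], 0, 0], [[0, 0, -0.03], 0, 0], [[0, 0, 0], -0.137, 0], [[0, 0, 0], -0.137, 0], [[0, 0, 0], -0.137, 0], [[-0.019, 0.03, 0], 0, 0], [[0, 0, 0], 0, 0], [[0, 0, 0], 0, 0]], newtons=40)

```text
time: 15.28
tool_pos: [0.5713, -0.1299, 0.372]
tool_rot: [-3.141, -0.001, 1.573]
contact_force: [0.2, -0.8, -0.7]
opening: 0.008
grip_force: 40.0
```

```bash
python3 st.py; python3 hk.py d.png; python3 - <<'E'
from h import *
L=[]
for i in range(2):
  for n in('side','top','wrist'):
    p=shot(n); r=robot.tip_of(p,'ring'); print(n,[(np.round(d['at'],1).tolist(),round(d['p'],2)) for d in r[:2]])
    print('  stand',[(np.round(d['at'],1).tolist(),round(d['p'],2)) for d in robot.tip_of(p,'stand')[:1]])
    if r: L.append((p,r[0]['at'])); print('  z.276',atz(p,r[0]['at'],.276).round(4))
print(tri(L))
E
```

```text
{'time': 15.275, 'tool_pos': [0.5713, -0.1299, 0.372], 'tool_rot': [-3.1407, -0.0006, 1.5726], 'contact_force': [0.2023, -0.8257, -0.6812], 'torque': [-0.0345, 0.0446, 0.0427], 'opening': 0.008, 'grip_force': 39.9998}
phi -1.088 dx 0.0003 dz -0.0068 cost 238.8
side hook_tip [382. 146.] [ 2.8 -1.2]
side hook_tab [368. 155.] [-0.1 -2.1]
side hook_seat [397. 184.] [ 1.3 -0.2]
side hook [379. 148.] [1.3 3. ]
wrist hook_tab [328. 260.] [-5.  -3.7]
hook_tip [ 0.5714 -0.1951  0.415 ]
hook_tab [ 0.5713 -0.1295  0.3652]
hook_seat [ 0.5716 -0.2568  0.356 ]
hook [ 0.5714 -0.1779  0.3929]
side [([345.4, 163.2], 0.86), ([267.6, 218.4], 0.22)]
  stand [([383.0, 238.7], 0.68)]
  z.276 [ 0.5757 -0.0125  0.276 ]
top [([322.1, 183.1], 0.9), ([324.7, 150.6], 0.24)]
  stand [([323.1, 149.7], 0.66)]
  z.276 [ 0.567  -0.0159  0.276 ]
wrist [([321.5, 50.1], 0.77)]
  stand [([407.1, 88.2], 0.57)]
  z.276 [ 0.5702 -0.0154  0.276 ]
side [([344.3, 166.1], 0.81)]
  stand [([385.0, 238.5], 0.6)]
  z.276 [ 0.5669 -0.0242  0.276 ]
top [([323.3, 182.3], 0.76)]
  stand [([326.9, 148.7], 0.68)]
  z.276 [ 0.5691 -0.0188  0.276 ]
wrist [([320.8, 47.8], 0.81)]
  stand [([407.9, 87.5], 0.73)]
  z.276 [ 0.5697 -0.0139  0.276 ]
(array([ 0.56994356, -0.01649482,  0.27552903]), [4.8, 2.9, 1.1, 3.8, 2.4, 2.6])
```

View pics/wristd.png

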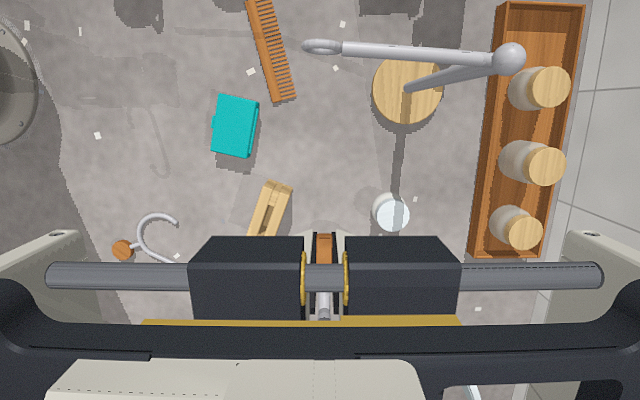

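Call:
carry_out(commands=[[[0, 0, 0], 0.043, 0], [[0.035, -0.001, 0], 0, 0], [[0.05, -0.001, 0], 0, 0], [[0.05, -0.001, 0], 0, 0], [[0.05, -0.001, 0], 0, 0], [[0.05, -0.001, 0], 0, 0], [[0.035, -0.001, 0], 0, 0], [[0.024, 0, 0], 0, 0], [[0, 0, 0.02], 0, 0], [[0, 0, 0.038], 0, 0], [[0, 0, 0.04], 0, 0], [[0, 0, 0.03], 0, 0], [[0, 0, 0.01], 0, 0], [[-0.01, 0, 0], 0, 0], [[-0.02, 0, 0], 0, 0], [[-0.02, 0, 0], 0, 0], [[-0.02, 0, 0], 0, 0], [[-0.01, 0, 0], 0, 0], [[0, 0, 0], 0, 0]], newtons=40)

```text
time: 19.3
tool_pos: [0.5745, 0.0831, 0.2345]
tool_rot: [3.141, -0.0, 1.528]
contact_force: [0.3, 0.2, -0.7]
opening: 0.0074
grip_force: 40.0
```

```bash
python3 st.py; python3 hk.py e.png; python3 - <<'E'
import cv2,numpy as np
a=cv2.imread('pics/sidee.png')[110:260,270:430];b=cv2.imread('pics/tope.png')[120:250,250:390]
cv2.imwrite('pics/m2.png',np.hstack([cv2.resize(a,(427,400)),cv2.resize(b,(373,346)).repeat(1,0) if 0 else cv2.resize(b,(373,400))]))
E
```

```text
{'time': 19.3, 'tool_pos': [0.5745, 0.0831, 0.2345], 'tool_rot': [3.1414, -0.0002, 1.5283], 'contact_force': [0.2834, 0.1539, -0.6647], 'torque': [-0.0325, 0.0298, 0.0393], 'opening': 0.0074, 'grip_force': 40.0}
phi -1.095 dx 0.0014 dz -0.0064 cost 218.7
side hook_tip [337. 157.] [1.7 0.1]
side hook_tab [328. 164.] [ 0.5 -1.5]
side hook_seat [347. 188.] [0.8 0.9]
side hook [336. 162.] [-0.7 -0.3]
top hook_tip [308. 183.] [-0.  -2.3]
top hook_seat [329. 188.] [ 3.6 -2.7]
top hook [301. 186.] [ 0.7 -4.4]
wrist hook_tab [325. 258.] [-1.5 -0.3]
hook_tip [0.5718 0.0193 0.2785]
hook_tab [0.5746 0.0844 0.2281]
hook_seat [ 0.5692 -0.0428  0.2199]
hook [0.5725 0.0363 0.2562]
```

View pics/m2.png

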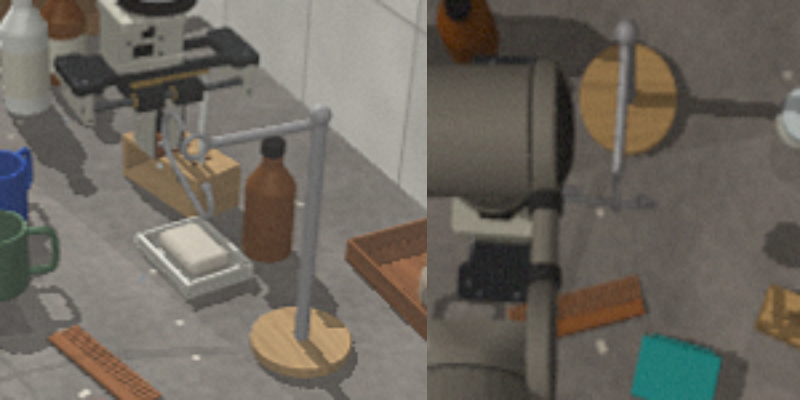

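Call:
carry_out(commands=[[[-0.009, 0, -0.006], 0, 0], [[-0.009, 0, -0.0058], 0, 0], [[-0.006, 0, -0.0005], 0, 0], [[-0.002, 0, 0.0043], 0, 0], [[-0.0027, 0, 0.0039], 0, 0], [[-0.0033, 0, 0.0033], 0, 0], [[-0.0039, 0, 0.0027], 0, 0], [[0, 0, 0], 0, 0]], newtons=40)

```text
time: 21.05
tool_pos: [0.5729, 0.0479, 0.2321]
tool_rot: [-3.141, -0.0, 1.53]
contact_force: [0.6, -0.5, -0.6]
opening: 0.0076
grip_force: 40.0
```

```bash
python3 st.py; python3 hk.py f.png
```

```text
{'time': 21.05, 'tool_pos': [0.5729, 0.0479, 0.2321], 'tool_rot': [-3.1411, -0.0, 1.5295], 'contact_force': [0.6179, -0.5154, -0.5789], 'torque': [-0.0283, 0.0388, -0.0386], 'opening': 0.0076, 'grip_force': 39.9998}
phi -1.142 dx 0.0004 dz -0.0050 cost 241.8
side hook_tip [343. 164.] [ 0.8 -1.7]
side hook_tab [331. 167.] [2.6 2.2]
side hook [347. 167.] [-5.6  0.6]
top hook_tip [319. 183.] [ 2.9 -1.4]
top hook_seat [345. 187.] [ 2.1 -1.2]
top hook [314. 184.] [ 1.3 -1.1]
wrist hook_tab [325. 259.] [-2.1 -1. ]
hook_tip [ 0.5703 -0.0145  0.2804]
hook_tab [0.5729 0.0483 0.227 ]
hook_seat [ 0.5676 -0.0792  0.2248]
hook [0.571  0.0015 0.2573]
```

```bash
python3 - <<'E'
import cv2,numpy as np
a=cv2.imread('pics/sidef.png')[140:200,300:390]
cv2.imwrite('pics/m3.png',cv2.resize(a,(780,520),interpolation=cv2.INTER_CUBIC))
E
```

```text
(no output)
```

View pics/m3.png

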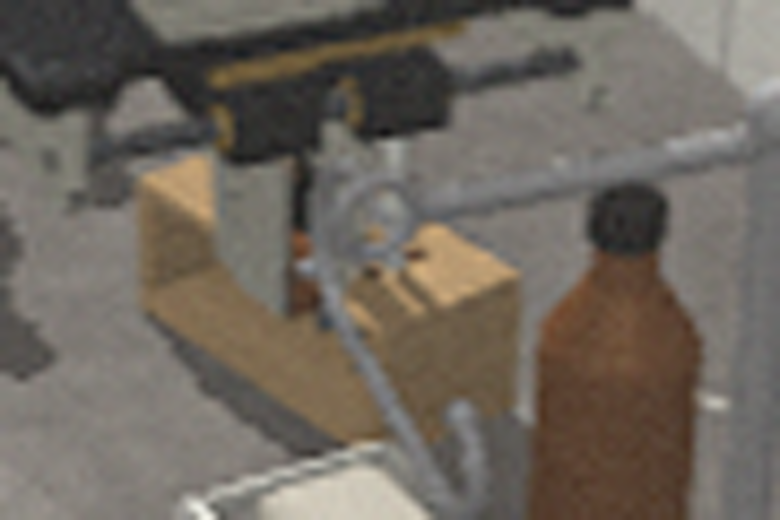

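Call:
carry_out(commands=[[[-0.0043, 0, 0.002], 0, 0], [[-0.0045, 0, 0.0015], 0, 0], [[-0.0047, 0, 0.0005], 0, 0], [[0, 0, 0], 0, 0]], newtons=40)

```text
time: 22.3
tool_pos: [0.5724, 0.0341, 0.2283]
tool_rot: [-3.142, -0.0, 1.529]
contact_force: [0.7, 0.2, -0.6]
opening: 0.0074
grip_force: 40.0
```

```bash
python3 st.py; python3 hk.py g.png;  python3 - <<'E'
import cv2,numpy as np
a=cv2.imread('pics/sideg.png')[145:190,315:370];b=cv2.imread('pics/topg.png')[165:200,295:350]
cv2.imwrite('pics/m4.png',np.hstack([cv2.resize(a,(420,400),interpolation=cv2.INTER_CUBIC),cv2.resize(b,(380,400),interpolation=cv2.INTER_CUBIC)]))
E
```

```text
{'time': 22.3, 'tool_pos': [0.5724, 0.0341, 0.2283], 'tool_rot': [-3.1415, -0.0, 1.5291], 'contact_force': [0.6746, 0.1537, -0.6058], 'torque': [-0.0408, 0.0447, -0.036], 'opening': 0.0074, 'grip_force': 39.9999}
phi -1.149 dx -0.0006 dz -0.0068 cost 269.9
side hook_tip [344. 168.] [ 2.7 -1.4]
side hook_tab [337. 176.] [-0.9 -2.9]
side hook [346. 172.] [-3.  -0.1]
top hook_tip [324. 184.] [ 3.  -1.8]
top hook_seat [349. 187.] [ 3.8 -0.6]
wrist hook_tab [325. 260.] [-2.2 -0.6]
hook_tip [ 0.5698 -0.0288  0.2753]
hook_tab [0.5724 0.0335 0.2216]
hook_seat [ 0.5671 -0.094   0.2202]
hook [ 0.5705 -0.0131  0.2522]
```

View pics/m4.png

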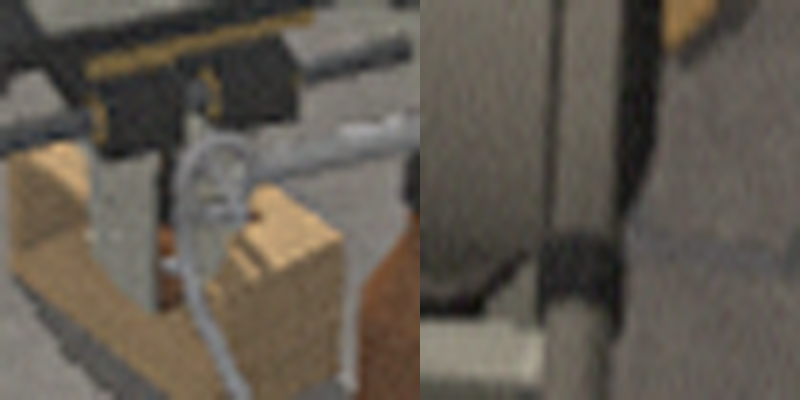

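Call:
carry_out(commands=[[[0, 0, -0.003], 0, 0], [[0.0021, 0, -0.0046], 0, 0], [[0.0021, 0, -0.0046], 0, 0], [[0.0013, 0, -0.0047], 0, 0], [[0.0013, 0, -0.0047], 0, 0], [[0.0004, 0, -0.0048], 0, 0], [[0.0004, 0, -0.0048], 0, 0], [[0, 0, 0], 0, 0]], newtons=8)

```text
time: 24.05
tool_pos: [0.5731, 0.0419, 0.2604]
tool_rot: [3.14, 0.001, 1.53]
contact_force: [-0.8, -0.3, -0.9]
opening: 0.0081
grip_force: 8.0
```

```bash
python3 st.py; python3 hk.py i.png
```

```text
{'time': 24.05, 'tool_pos': [0.5731, 0.0419, 0.2604], 'tool_rot': [3.1401, 0.0005, 1.5296], 'contact_force': [-0.7893, -0.318, -0.893], 'torque': [-0.0635, 0.0443, 0.0091], 'opening': 0.0081, 'grip_force': 7.9997}
phi -0.499 dx 0.0038 dz -0.0066 cost 228.0
side hook_tip [345. 172.] [2.1 2.2]
side hook_tab [335. 162.] [-1.  -1.7]
side hook_seat [350. 207.] [-0.3 -1.4]
side hook [344. 172.] [-0.8  0.5]
top hook_tip [328. 186.] [ 3.  -2.6]
top hook_seat [338. 188.] [-0.3 -0.4]
top hook [316. 185.] [ 4.  -2.5]
wrist hook_tab [324. 252.] [-0.6  0.2]
hook_tip [ 0.5698 -0.0365  0.2589]
hook_tab [0.5732 0.0456 0.2538]
hook_seat [ 0.5691 -0.0551  0.1755]
hook [ 0.5709 -0.01    0.25  ]
```

Call:
carry_out(commands=[[[-0.0005, 0, -0.005], 0, 0], [[-0.001, 0, -0.005], 0, 0], [[-0.0015, 0, -0.0045], 0, 0], [[0, 0, 0], 0, 0], [[-0.002, 0, 0.002], 0, 0], [[-0.002, 0, 0.003], 0, 0], [[0, 0, 0], 0, 0]], newtons=8)

```text
time: 25.68
tool_pos: [0.5723, 0.035, 0.2686]
tool_rot: [-3.141, -0.0, 1.53]
contact_force: [0.2, -0.4, -1.0]
opening: 0.0082
grip_force: 8.0
```

```bash
python3 st.py; python3 hk.py j.png;python3 - <<'E'
import cv2,numpy as np
a=cv2.imread('pics/sidej.png')[140:220,305:385]
cv2.imwrite('pics/m5.png',cv2.resize(a,(560,560),interpolation=cv2.INTER_CUBIC))
E
```

```text
{'time': 25.675, 'tool_pos': [0.5723, 0.035, 0.2686], 'tool_rot': [-3.1408, -0.0, 1.5295], 'contact_force': [0.2078, -0.3927, -1.0482], 'torque': [-0.0712, 0.0383, -0.011], 'opening': 0.0082, 'grip_force': 7.9997}
phi -0.269 dx 0.0029 dz -0.0078 cost 231.7
side hook_tip [348. 178.] [0.1 1.9]
side hook_tab [335. 160.] [ 0.3 -0.6]
side hook_seat [345. 210.] [ 1.8 -2.7]
side hook [344. 176.] [-0.9 -1.4]
top hook_tip [331. 184.] [ 2.  -0.4]
top hook_seat [333. 189.] [-0.6 -0.7]
wrist hook_tab [323. 250.] [-0.5  1.8]
wrist hook [322. 319.] [ 1.3 -0.6]
hook_tip [ 0.5691 -0.0432  0.247 ]
hook_tab [0.5724 0.0379 0.2609]
hook_seat [ 0.5691 -0.0423  0.1616]
hook [ 0.5702 -0.0153  0.2444]
```

View pics/m5.png

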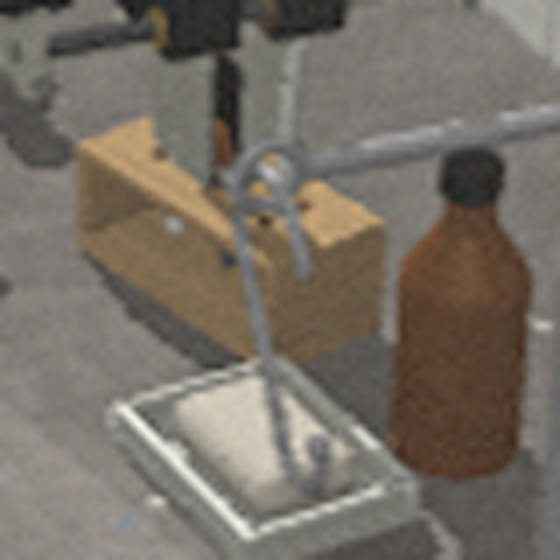

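Call:
carry_out(commands=[[[0, 0, 0.0015], 0, 0], [[0, 0, 0.001], 0, 0], [[0, 0, 0], 0, 0], [[0, 0, 0], 0, 0.1], [[0, 0, 0], 0, 0.13], [[0, 0, 0], 0, 0.16], [[0, 0, 0], 0, 0.25], [[0, 0, 0], 0, 0.4], [[0, 0, -0.02], 0, 0.4], [[0, 0, -0.04], 0, 0.4], [[0, 0, -0.05], 0, 0.4], [[0.03, 0, -0.03], 0, 0.8], [[0.05, 0, 0], 0, 0.9]], newtons=5)

```text
time: 28.05
tool_pos: [0.5766, 0.1149, 0.4098]
tool_rot: [3.135, -0.0, 1.527]
contact_force: [1.2, 1.1, -0.4]
opening: 0.0522
grip_force: 0.0
```

```bash
python3 st.py; cat > fh.py <<'E'
# free hook: ring known; fit phi, yaw, centre
from h import *
def fh(P,ring=(.570,-.015,.276)):
    KP={'hook_tip':(-.0276,-.0049),'hook_tab':(.047,.030),'hook_seat':(-.004,-.087),'hook':(0,0)}
    ob=[]
    for n,p in P.items():
        for k,v in KP.items():
            for d in robot.tip_of(p,k)[:3]:
                if d['p']>.3: ob.append((p,n,k,v,np.array(d['at'])))
    R=np.array(ring)
    def pt(q,v):
        c,s=np.cos(q[0]),np.sin(q[0]);X=np.array([np.cos(q[1]),np.sin(q[1]),0])
        return R+q[2:5]+np.array([0,0,-.034])+X*(c*v[0]-s*v[1])+np.array([0,0,1])*(s*v[0]+c*v[1])
    f=lambda q:np.concatenate([np.clip((proj(o[0],pt(q,o[3]))-o[4])/3,-8,8) for o in ob]+[q[2:5]/.002,[(q[1]-1.53)/.15,(q[0]+.23)/.2]])
    r=least_squares(f,[-.23,1.53,0,0,0],loss='soft_l1');q=r.x
    print('phi %.3f yaw %.3f off'%tuple(q[:2]),q[2:].round(4))
    for o in ob:
        e=proj(o[0],pt(q,o[3]))-o[4]
        if np.abs(e).max()<25: print(o[1],o[2],o[4].round(),e.round(1))
    for k,v in KP.items(): print(k,pt(q,v).round(4))
    return q
E
python3 - <<'E'
from fh import *
P={n:shot(n,n+'k.png') for n in('side','top','wrist')}
fh(P)
for n,p in P.items():
    for k,z in(('mug',0),('mug_handle',.0655)):
        print(n,k,[(np.round(d['at']).tolist(),round(d['p'],2),atz(p,d['at'],z).round(4).tolist()) for d in robot.tip_of(p,k)[:3]])
E
```

```text
{'time': 28.05, 'tool_pos': [0.5766, 0.1149, 0.4098], 'tool_rot': [3.1354, -0.0005, 1.5268], 'contact_force': [1.2199, 1.0754, -0.4071], 'torque': [-0.0268, 0.0447, -0.0253], 'opening': 0.0522, 'grip_force': 0.0}
phi -0.227 yaw 1.536 off [-0.0005  0.0021 -0.0005]
side hook_tip [347. 181.] [ 0.4 -0.5]
side hook_tab [334. 159.] [0.3 0.8]
side hook_seat [346. 208.] [ 0.1 -0.2]
side hook [347. 174.] [-4.   1.6]
top hook_tip [328. 185.] [ 3.7 -0.7]
top hook_tab [299. 182.] [0.6 0.3]
top hook_seat [333. 190.] [-2.5 -1.2]
top hook [320. 184.] [ 0.9 -0.6]
wrist hook_tip [325. 321.] [-2.4  1.1]
wrist hook_tab [322. 267.] [0.1 0.1]
wrist hook_seat [323. 281.] [-0.1 -0. ]
wrist hook [320. 299.] [2.5 1.8]
hook_tip [ 0.5685 -0.0408  0.243 ]
hook_tab [0.5713 0.0396 0.2602]
hook_seat [ 0.5686 -0.0363  0.1577]
hook [ 0.5695 -0.0129  0.2415]
side mug [([269.0, 220.0], 0.93, [0.4308, 0.2023, -0.0]), ([223.0, 235.0], 0.92, [0.2821, 0.1853, 0.0]), ([269.0, 194.0], 0.68, [0.4777, 0.3361, 0.0])]
side mug_handle [([235.0, 218.0], 0.88, [0.3202, 0.1617, 0.0655]), ([277.0, 169.0], 0.87, [0.523, 0.3743, 0.0655]), ([282.0, 195.0], 0.55, [0.4829, 0.2209, 0.0655])]
top mug [([198.0, 220.0], 0.98, [0.4834, 0.358, 0.0]), ([243.0, 239.0], 0.41, [0.4304, 0.2212, 0.0])]
top mug_handle [([246.0, 219.0], 0.63, [0.4866, 0.2026, 0.0655]), ([186.0, 204.0], 0.59, [0.5265, 0.3766, 0.0655]), ([391.0, 228.0], 0.16, [0.4684, -0.2125, 0.0655])]
wrist mug [([155.0, 113.0], 0.95, [0.2879, 0.2033, 0.0]), ([263.0, 10.0], 0.79, [0.4884, 0.3528, 0.0]), ([241.0, 95.0], 0.74, [0.4407, 0.225, 0.0])]
wrist mug_handle [([262.0, 103.0], 0.67, [0.4875, 0.2082, 0.0655]), ([158.0, 139.0], 0.66, [0.3213, 0.1621, 0.0655])]
```

Call:
carry_out(commands=[[[0.0333, -0.0475, 0], 0, 1], [[0.0333, -0.0475, 0], 0, 1], [[0.0333, -0.0475, 0], 0, 1], [[0, 0, 0.03], -0.164, 1], [[0, 0, 0.03], -0.164, 1], [[0, 0, 0.03], -0.164, 1], [[0, 0, 0.03], -0.164, 1], [[0, 0, 0.03], -0.164, 1], [[0, 0, 0.01], -0.164, 1], [[0, 0, 0], -0.164, 1], [[0, 0, 0], -0.164, 1], [[0, 0, 0], 0, 1]])

```text
time: 30.6
tool_pos: [0.4375, 0.2209, 0.2467]
tool_rot: [3.141, 0.0, 2.84]
contact_force: [0.2, -0.5, 1.1]
opening: 0.0917
grip_force: 0.0
```

```bash
python3 st.py; python3 - <<'E'
from h import *
P={n:shot(n,n+'l.png') for n in('wrist','side','top')}
for n,p in P.items():
    for k,z in(('mug',0),('mug_handle',.0655)):
        print(n,k,[(np.round(d['at']).tolist(),round(d['p'],2),atz(p,d['at'],z).round(4).tolist()) for d in robot.tip_of(p,k)[:4]])
p=P['wrist']
hsv=cv2.cvtColor(p['pixels'],cv2.COLOR_RGB2HSV);m=((hsv[...,0]>50)&(hsv[...,0]<90)&(hsv[...,1]>70)).astype('uint8')
cv2.imwrite('pics/gm.png',m*255);print(m.sum(),[c for c in cv2.connectedComponentsWithStats(m)[2].tolist() if c[4]>100])
E
```

```text
{'time': 30.6, 'tool_pos': [0.4375, 0.2209, 0.2467], 'tool_rot': [3.1414, 0.0001, 2.8404], 'contact_force': [0.2157, -0.4651, 1.1416], 'torque': [0.007, -0.0182, -0.0195], 'opening': 0.0917, 'grip_force': 0.0}
wrist mug [([269.0, 56.0], 0.77, [0.29, 0.2011, 0.0]), ([434.0, 178.0], 0.76, [0.4884, 0.3526, 0.0]), ([324.0, 172.0], 0.74, [0.4399, 0.2214, 0.0])]
wrist mug_handle [([322.0, 228.0], 0.91, [0.4858, 0.2039, 0.0655]), ([484.0, 217.0], 0.78, [0.5271, 0.3789, 0.0655]), ([228.0, 87.0], 0.76, [0.3183, 0.1595, 0.0655])]
side mug [([267.0, 221.0], 0.76, [0.423, 0.2013, -0.0]), ([224.0, 232.0], 0.75, [0.2889, 0.2005, 0.0]), ([271.0, 193.0], 0.71, [0.4859, 0.3377, 0.0]), ([413.0, 285.0], 0.2, [0.6757, -0.2208, -0.0])]
side mug_handle [([282.0, 197.0], 0.96, [0.4806, 0.2111, 0.0655]), ([236.0, 216.0], 0.91, [0.3231, 0.1709, 0.0655]), ([280.0, 171.0], 0.88, [0.5274, 0.3546, 0.0655]), ([345.0, 307.0], 0.7, [0.4545, -0.2691, 0.0655])]
top mug [([246.0, 285.0], 0.7, [0.2948, 0.2073, 0.0]), ([240.0, 235.0], 0.49, [0.443, 0.2294, 0.0])]
top mug_handle [([258.0, 283.0], 0.78, [0.3058, 0.1634, 0.0655]), ([243.0, 219.0], 0.52, [0.4859, 0.2112, 0.0655]), ([185.0, 205.0], 0.38, [0.5244, 0.38, 0.0655])]
1712 [[0, 0, 640, 400, 254288], [298, 146, 54, 20, 158], [310, 167, 48, 50, 580], [295, 172, 16, 32, 124]]
```

View pics/wristl.png

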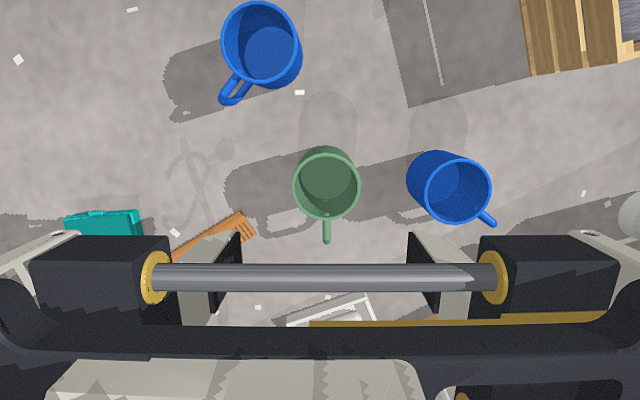

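```bash
python3 - <<'E'
from h import *
p=shot('wrist'); a=atz(p,(326,187),.08);b=atz(p,(327,241),.0745);print(a,b,np.arctan2(*(b-a)[1::-1]),np.linalg.norm(b-a))
T=np.array(robot.observe()['tool_pos']);y=robot.observe()['tool_rot'][2]
d=a-T;print('tx',d@[np.cos(y),np.sin(y),0],'ty',d@[np.sin(y),-np.cos(y),0])
E
```

```text
[0.43991029 0.22276949 0.08      ] [0.49897598 0.20577312 0.0745    ] -0.2801841076949726 0.061708037150405924
tx -0.001775316911441016 ty 0.002562698157892976
```

Call:
carry_out(commands=[[[-0.0018, 0.0026, 0], 0, 1], [[0, 0, 0.04], 0, 1], [[0, 0, 0.05], 0, 1], [[0, 0, 0.045], 0, 1], [[0, 0, 0.03], 0, 1], [[0, 0, 0.012], 0, 1], [[0, 0, 0], 0, 0.7], [[0, 0, 0], 0, 0.7], [[0, 0, 0], 0, 0.7], [[0, 0, 0], 0, 0.7]], newtons=30)

```text
time: 32.35
tool_pos: [0.4407, 0.223, 0.0708]
tool_rot: [3.14, 0.002, 2.842]
contact_force: [0.2, -0.7, 6.8]
opening: 0.0706
grip_force: 30.0
```

```bash
python3 st.py
```

```text
{'time': 32.35, 'tool_pos': [0.4407, 0.223, 0.0708], 'tool_rot': [3.1402, 0.002, 2.8419], 'contact_force': [0.2006, -0.7169, 6.7991], 'torque': [-0.1046, 0.1143, 0.0137], 'opening': 0.0706, 'grip_force': 30.0019}
```

Call:
carry_out(commands=[[[0, 0, 0], 0, 0.7], [[0, 0, -0.02], 0, 0.7], [[0, 0, -0.04], 0, 0.7], [[0, 0, -0.045], 0, 0.7], [[0, 0, -0.035], 0, 0.7], [[0, 0, 0], -0.131, 0.7], [[0, 0, 0], -0.131, 0.7], [[-0.0018, -0.03, 0], 0, 0.7], [[-0.0018, -0.05, 0], 0, 0.7], [[-0.0018, -0.055, 0], 0, 0.7], [[-0.0018, -0.055, 0], 0, 0.7], [[-0.0018, -0.055, 0], 0, 0.7], [[-0.0018, -0.05, 0], 0, 0.7], [[-0.0018, -0.038, 0], 0, 0.7], [[0, 0, 0], 0, 0.7], [[0, 0, 0], 0, 0.7]], newtons=40)

```text
time: 34.35
tool_pos: [0.4396, -0.1099, 0.2095]
tool_rot: [3.141, -0.0, 3.103]
contact_force: [0.3, -0.0, -2.3]
opening: 0.0701
grip_force: 40.0
```

```bash
python3 st.py; cat > mm.py <<'E'
from fh import *
def mm():
    s=robot.observe();y=s['tool_rot'][2];T=s['tool_pos'];H=-np.array([np.cos(y),np.sin(y),0])
    P={n:shot(n) for n in('side','top','wrist')}
    q=fh({n:P[n] for n in('side','top')})
    exp=T+H*.049+[0,0,-.0045]; L=[]
    for n,p in P.items():
        e=proj(p,exp)
        for d in robot.tip_of(p,'mug_handle')[:3]:
            if np.hypot(*(d['at']-e))<30: L.append((p,d['at']));print(n,'handle',np.round(d['at'],1),'exp',e.round(1),'d',np.round(d['at']-e,1),round(d['p'],2),'atz',atz(p,d['at'],exp[2]).round(4)); break
    print('exp',exp.round(4)); 
    if len(L)>1: print('tri',tri(L))
mm()
E
python3 mm.py
```

```text
{'time': 34.35, 'tool_pos': [0.4396, -0.1099, 0.2095], 'tool_rot': [3.1408, -0.0004, 3.1033], 'contact_force': [0.2652, -0.0077, -2.3475], 'torque': [0.0612, 0.0329, -0.0033], 'opening': 0.0701, 'grip_force': 39.9985}
phi -0.155 yaw 1.522 off [-0.0005  0.0012 -0.0007]
side hook_tip [346. 183.] [ 1.3 -1. ]
side hook_tab [336. 161.] [-0.4 -2. ]
side hook_seat [346. 209.] [-1.3 -2.1]
side hook [344. 176.] [-1.2 -0.2]
top hook_tip [331. 185.] [ 1.9 -0.6]
top hook_tab [298. 182.] [ 2.5 -1.1]
top hook_seat [327. 187.] [1.4 1.4]
top hook [315. 184.] [6.6 0.2]
hook_tip [ 0.5682 -0.0418  0.2407]
hook_tab [0.572  0.0372 0.2637]
hook_seat [ 0.5687 -0.0312  0.156 ]
hook [ 0.5695 -0.0138  0.2413]
exp [ 0.4886 -0.1118  0.205 ]
```

```bash
python3 - <<'E'
from h import *
s=robot.observe();T=s['tool_pos'];H=np.array([.9993,-.038,0])
for n in('side','top','wrist'):
    p=shot(n,n+'n.png')
    print(n,'exp handle',proj(p,T+H*.049+[0,0,-.0045]).round(1),'exp mug',proj(p,T-[0,0,.07]).round(1), 'exp out',proj(p,T+H*.071+[0,0,0]).round(1))
    for k in('mug','mug_handle'): print(k,[(np.round(d['at']).tolist(),round(d['p'],2)) for d in robot.tip_of(p,k)[:5]], [(np.round(d['at']).tolist(),round(d['p'],2)) for d in robot.find_in(p,k)[:4]])
    hsv=cv2.cvtColor(p['pixels'],cv2.COLOR_RGB2HSV);m=((hsv[...,0]>50)&(hsv[...,0]<85)&(hsv[...,1]>70)).astype('uint8')
    print([c for c in cv2.connectedComponentsWithStats(m)[2].tolist()[1:] if c[4]>40])
E
```

```text
side exp handle [330.5 216.2] exp mug [311.5 242.8] exp out [339.1 212.6]
mug [([271.0, 192.0], 0.93), ([312.0, 246.0], 0.86), ([223.0, 232.0], 0.74)] [([306.0, 238.0], 0.94), ([268.0, 182.0], 0.93), ([221.0, 225.0], 0.68), ([342.0, 179.0], 0.15)]
mug_handle [([328.0, 217.0], 0.83), ([278.0, 168.0], 0.7)] [([226.0, 220.0], 0.96), ([306.0, 236.0], 0.76), ([272.0, 182.0], 0.72)]
[[64, 6, 53, 126, 2075], [94, 22, 30, 82, 1126], [158, 78, 11, 53, 197]]
top exp handle [359.1 217.3] exp mug [356.7 236.9] exp out [359.7 208.7]
mug [([248.0, 286.0], 0.81), ([199.0, 219.0], 0.58)] [([245.0, 287.0], 0.92), ([195.0, 217.0], 0.55)]
mug_handle [([186.0, 207.0], 0.97), ([256.0, 282.0], 0.77)] [([243.0, 291.0], 0.97), ([194.0, 222.0], 0.79), ([390.0, 158.0], 0.65), ([266.0, 130.0], 0.38)]
[]
wrist exp handle [323.3 337.9] exp mug [323.5 216.3] exp out [323.3 375.4]
mug [([323.0, 216.0], 0.9), ([609.0, 29.0], 0.77)] [([322.0, 238.0], 0.92), ([610.0, 34.0], 0.6)]
mug_handle [([624.0, 42.0], 0.95), ([234.0, 211.0], 0.63)] [([610.0, 33.0], 0.88), ([321.0, 239.0], 0.7)]
[[318, 170, 9, 18, 51], [254, 172, 70, 91, 893], [322, 172, 32, 30, 229], [302, 176, 20, 25, 152], [286, 187, 19, 19, 85], [349, 193, 16, 13, 63], [322, 203, 31, 36, 238], [311, 204, 13, 18, 61], [317, 207, 81, 57, 925], [347, 210, 17, 18, 78], [306, 222, 15, 13, 49], [279, 224, 12, 11, 45], [291, 226, 19, 27, 157], [304, 237, 16, 21, 73], [249, 238, 11, 20, 51], [262, 293, 12, 10, 45], [274, 293, 118, 27, 1202]]
```

Call:
carry_out(commands=[[[-0.02, 0, 0.003], 0, 0.7], [[-0.025, 0, 0.004], 0, 0.7], [[-0.018, 0, 0], 0, 0.7], [[-0.0084, 0, 0], 0, 0.7], [[0, 0, 0], 0, 0.7], [[0, 0, 0], 0, 0.7]], newtons=40)

```text
time: 36.55
tool_pos: [0.5107, -0.113, 0.2026]
tool_rot: [3.141, -0.001, 3.104]
contact_force: [0.5, 0.0, -3.0]
opening: 0.0705
grip_force: 40.0
```

```bash
python3 st.py; python3 mm.py; python3 - <<'E'
from h import *
s=robot.observe();T=s['tool_pos']
p=shot('wrist'); print(proj(p,T-[0,0,.07]),[np.round(d['at'],1) for d in robot.tip_of(p,'mug')[:2]])
E
```

```text
{'time': 36.55, 'tool_pos': [0.5107, -0.113, 0.2026], 'tool_rot': [3.1414, -0.0006, 3.1038], 'contact_force': [0.4926, 0.0063, -2.9585], 'torque': [0.0334, 0.0265, 0.008], 'opening': 0.0705, 'grip_force': 39.9983}
phi -0.143 yaw 1.486 off [-0.0014  0.0015 -0.    ]
top hook_tip [330. 185.] [2.5 0.4]
top hook_tab [299. 181.] [ 2.3 -0.4]
top hook_seat [329. 189.] [-1.2  0.1]
top hook [319. 186.] [ 1.9 -2.1]
hook_tip [ 0.5662 -0.0415  0.2411]
hook_tab [0.5729 0.0371 0.2649]
hook_seat [ 0.5672 -0.0299  0.1564]
hook [ 0.5686 -0.0135  0.242 ]
side handle [355.  215.3] exp [357.5 212. ] d [-2.5  3.3] 0.83 atz [ 0.5479 -0.1243  0.1981]
exp [ 0.5596 -0.1149  0.1981]
[323.40450091 216.26849428] [array([324.2, 215.6])]
```

Call:
carry_out(commands=[[[0, 0.012, 0], 0, 0.7], [[0, 0.012, 0], 0, 0.7], [[0, 0.012, 0], 0, 0.7], [[0, 0.01, 0], 0, 0.7], [[0, 0.008, 0], 0, 0.7], [[0, 0, 0], 0, 0.7]], newtons=40)

```text
time: 38.1
tool_pos: [0.5134, -0.0586, 0.2026]
tool_rot: [3.142, 0.0, 3.105]
contact_force: [0.6, -0.1, -2.7]
opening: 0.0702
grip_force: 40.0
```

Call:
carry_out(commands=[[[0, 0.008, 0], 0, 0.7], [[0, 0.008, 0], 0, 0.7], [[0, 0.008, 0], 0, 0.7], [[0, 0.004, 0], 0, 0.7], [[0, 0, 0], 0, 0.7]], newtons=40)

```text
time: 38.72
tool_pos: [0.5144, -0.0309, 0.2026]
tool_rot: [3.142, -0.0, 3.104]
contact_force: [0.3, 0.3, -2.8]
opening: 0.0708
grip_force: 40.0
```

```bash
python3 st.py; python3 mm.py
```

```text
{'time': 38.725, 'tool_pos': [0.5144, -0.0309, 0.2026], 'tool_rot': [3.1416, -0.0, 3.1044], 'contact_force': [0.3035, 0.252, -2.8278], 'torque': [0.0109, 0.0527, -0.0319], 'opening': 0.0708, 'grip_force': 39.9982}
phi -0.170 yaw 1.500 off [-0.0003  0.0004  0.0003]
side hook_tip [347. 179.] [0.3 2. ]
side hook_seat [343. 207.] [2.4 0.4]
hook_tip [ 0.5678 -0.0426  0.2421]
hook_tab [0.5734 0.0366 0.2639]
hook_seat [ 0.5684 -0.0332  0.1572]
hook [ 0.5697 -0.0146  0.2423]
side handle [345.1 192.5] exp [343.8 194.5] d [ 1.3 -2. ] 0.75 atz [ 0.5704 -0.0257  0.1981]
exp [ 0.5634 -0.0327  0.1981]
```

Call:
carry_out(commands=[[[0, 0, 0.007], 0, 0.7], [[0, 0, 0.008], 0, 0.7], [[0, 0, 0.008], 0, 0.7], [[0, 0, 0.007], 0, 0.7], [[0, 0, 0.005], 0, 0.7], [[0, 0, 0], 0, 0.7]], newtons=40)

```text
time: 40.17
tool_pos: [0.5142, -0.0312, 0.1672]
tool_rot: [3.141, -0.001, 3.104]
contact_force: [0.5, 0.4, -2.2]
opening: 0.0706
grip_force: 40.0
```

Call:
carry_out(commands=[[[0, 0, 0.003], 0, 0.7], [[0, 0, 0.002], 0, 0.7], [[0, 0, 0], 0, 0.7]])

```text
time: 40.55
tool_pos: [0.5155, -0.0312, 0.1638]
tool_rot: [-3.141, 0.004, 3.104]
contact_force: [-0.1, 1.8, 4.7]
opening: 0.0708
grip_force: 40.0
```

```bash
python3 st.py; python3 mm.py
```

```text
{'time': 40.55, 'tool_pos': [0.5155, -0.0312, 0.1638], 'tool_rot': [-3.1415, 0.0036, 3.1039], 'contact_force': [-0.0921, 1.7946, 4.733], 'torque': [0.2158, -0.4092, 0.0779], 'opening': 0.0708, 'grip_force': 40.0013}
phi -0.114 yaw 1.489 off [-0.0002  0.0002  0.0001]
side hook_tip [347. 180.] [0.4 1.7]
side hook [346. 177.] [-2.7 -0.8]
hook_tip [ 0.5675 -0.0427  0.2404]
hook_tab [0.5739 0.0351 0.2666]
hook_seat [ 0.5687 -0.0286  0.1561]
hook [ 0.5698 -0.0148  0.2421]
side handle [341.2 208.1] exp [343.9 207. ] d [-2.7  1.1] 0.96 atz [ 0.5559 -0.0346  0.1593]
exp [ 0.5645 -0.0331  0.1593]
```

Call:
carry_out(commands=[[[0, 0, 0], 0, 0.7], [[0, 0, 0.003], 0, 0.7], [[0, 0, 0.003], 0, 0.7], [[0, 0, 0.003], 0, 0.7], [[-0.0003, 0, 0.003], 0, 0.7], [[-0.0005, 0, 0.003], 0, 0.7], [[-0.0005, 0, 0.003], 0, 0.7], [[-0.0005, 0, 0.003], 0, 0.7], [[-0.0005, 0, 0.003], 0, 0.7], [[-0.0005, 0, 0.003], 0, 0.7], [[0, 0, 0], 0, 0.7]], newtons=5)

```text
time: 42.62
tool_pos: [0.5171, -0.0313, 0.1353]
tool_rot: [3.141, -0.001, 3.104]
contact_force: [-0.2, 0.4, -1.3]
opening: 0.0709
grip_force: 5.0
```

```bash
python3 st.py; python3 mm.py; python3 - <<'E'
from h import *
for n in('side','wrist'):
    p=shot(n,n+'r.png');print(n,[(np.round(d['at']).tolist(),round(d['p'],2)) for d in robot.tip_of(p,'mug')[:3]])
E
```

```text
{'time': 42.625, 'tool_pos': [0.5171, -0.0313, 0.1353], 'tool_rot': [3.1414, -0.0006, 3.1038], 'contact_force': [-0.1841, 0.4426, -1.3087], 'torque': [0.0144, 0.0263, -0.0094], 'opening': 0.0709, 'grip_force': 4.9999}
phi -0.168 yaw 1.397 off [-0.0011  0.0002 -0.0004]
side hook_tip [346. 181.] [0.2 0.9]
side hook_seat [341. 211.] [ 3.6 -3.4]
side hook [343. 177.] [-0.  -1.4]
hook_tip [ 0.5641 -0.0424  0.2414]
hook_tab [0.5778 0.0358 0.2633]
hook_seat [ 0.5657 -0.0331  0.1565]
hook [ 0.5689 -0.0148  0.2416]
side handle [340.9 211.2] exp [344.2 215.8] d [-3.3 -4.6] 0.68 atz [ 0.5672 -0.011   0.1308]
exp [ 0.566  -0.0331  0.1308]
side [([222.0, 234.0], 0.96), ([337.0, 239.0], 0.88), ([268.0, 193.0], 0.82)]
wrist [([322.0, 268.0], 0.71)]
```

Call:
carry_out(commands=[[[0, 0, 0.003], 0, 0.7], [[0, 0, 0.003], 0, 0.7], [[0, 0, 0.003], 0, 0.7], [[0, 0, 0.003], 0, 0.7], [[0, 0, 0.002], 0, 0.7], [[0, 0, 0], 0, 0.7]], newtons=4)

```text
time: 44.28
tool_pos: [0.5171, -0.0313, 0.1214]
tool_rot: [3.141, -0.0, 3.104]
contact_force: [0.7, -0.4, -0.6]
opening: 0.0706
grip_force: 4.0
```

Call:
carry_out(commands=[[[0, 0, 0], 0, 0.82], [[0, 0, 0], 0, 0.9], [[0, 0, 0], 0, 1], [[0, 0, 0], 0, 1], [[0, 0, 0], 0, 1], [[0, 0, 0], 0, 1], [[0, 0, 0], 0, 1], [[0, 0, 0], 0, 1]])

```text
time: 45.28
tool_pos: [0.5172, -0.0313, 0.1216]
tool_rot: [3.141, 0.0, 3.104]
contact_force: [-0.4, -0.2, -0.1]
opening: 0.0919
grip_force: 0.0
```

```bash
python3 st.py; cat > sw.py <<'E'
from h import *
for n in('side','wrist','side','wrist'):
    p=shot(n)
    print(n,{k:[(np.round(d['at'],1).tolist(),round(d['p'],2)) for d in robot.tip_of(p,k)[:3]] for k in('mug','mug_handle','hook_seat','hook_tip')})
E
python3 sw.py
```

```text
{'time': 45.275, 'tool_pos': [0.5172, -0.0313, 0.1216], 'tool_rot': [3.1415, 0.0, 3.1038], 'contact_force': [-0.4386, -0.1877, -0.0995], 'torque': [0.0103, -0.0345, -0.0124], 'opening': 0.0919, 'grip_force': 0.0}
side {'mug': [([267.1, 194.7], 0.94), ([344.5, 228.8], 0.71), ([341.1, 183.5], 0.27)], 'mug_handle': [([279.2, 167.3], 0.97), ([342.8, 205.6], 0.87), ([235.7, 216.9], 0.86)], 'hook_seat': [([330.6, 358.9], 0.63), ([338.8, 205.8], 0.62), ([376.3, 376.2], 0.54)], 'hook_tip': [([281.6, 334.7], 0.96), ([396.9, 359.2], 0.78), ([346.9, 179.4], 0.39)]}
wrist {'mug': [], 'mug_handle': [], 'hook_seat': [], 'hook_tip': []}
side {'mug': [([222.8, 232.0], 0.91), ([271.3, 194.6], 0.85), ([343.8, 230.8], 0.56)], 'mug_handle': [([232.4, 216.2], 0.8), ([276.9, 167.3], 0.57), ([303.0, 274.6], 0.3)], 'hook_seat': [([331.9, 358.2], 0.72), ([379.5, 377.8], 0.54)], 'hook_tip': [([282.5, 336.2], 0.86), ([395.1, 362.7], 0.68), ([350.0, 180.2], 0.42)]}
wrist {'mug': [], 'mug_handle': [], 'hook_seat': [], 'hook_tip': []}
```

Call:
carry_out(commands=[[[0, 0, 0], 0, 1], [[0.005, 0, 0], 0, 1], [[0.01, 0, 0], 0, 1], [[0.015, 0, 0], 0, 1], [[0.02, 0, 0], 0, 1], [[0.02, 0, 0], 0, 1], [[0.02, 0, -0.02], 0, 1], [[0.01, 0, -0.05], 0, 1], [[0, 0, -0.05], 0, 1], [[0, -0.05, -0.02], 0, 1], [[0, -0.05, 0], 0, 1], [[0, 0, 0], 0, 1], [[0, 0, 0], 0, 1], [[0, 0, 0], 0, 1], [[0, 0, 0], 0, 1], [[0, 0, 0], 0, 1]])

```text
time: 48.28
tool_pos: [0.4136, -0.1269, 0.2616]
tool_rot: [3.141, -0.0, 3.105]
contact_force: [-0.7, 0.4, -0.5]
opening: 0.0917
grip_force: 0.0
```

```bash
python3 st.py; python3 - <<'E'
from h import *
K=('mug','mug_handle','hook_seat','hook_tip','hook_tab')
prev={}
for i in range(5):
  for n in('side','top'):
    p=shot(n); g=cv2.cvtColor(p['pixels'],cv2.COLOR_RGB2GRAY).astype(int)
    if n in prev:
        d=np.abs(g-prev[n])[150:260,300:390] if n=='side' else np.abs(g-prev[n])[165:240,290:370]; print(n,'diff mean %.2f n>25 %d'%(d.mean(),(d>25).sum()))
    prev[n]=g
    if i in(0,4): print(n,round(robot.observe()['time'],2),{k:[(np.round(d['at'],1).tolist(),round(d['p'],2)) for d in robot.tip_of(p,k) if (300<d['at'][0]<390 and 150<d['at'][1]<260)][:2] for k in K})
E
```

```text
{'time': 48.275, 'tool_pos': [0.4136, -0.1269, 0.2616], 'tool_rot': [3.1415, -0.0, 3.1049], 'contact_force': [-0.6919, 0.4453, -0.4508], 'torque': [-0.0125, 0.0574, -0.0053], 'opening': 0.0917, 'grip_force': 0.0}
side 48.33 {'mug': [([345.5, 229.0], 0.78), ([344.5, 165.1], 0.62)], 'mug_handle': [([337.8, 208.6], 0.76), ([336.1, 183.8], 0.59)], 'hook_seat': [([340.6, 208.5], 0.47)], 'hook_tip': [([348.1, 179.5], 0.54)], 'hook_tab': [([328.9, 156.1], 0.82)]}
top 48.62 {'mug': [([323.8, 185.9], 0.98)], 'mug_handle': [([324.0, 191.4], 0.65)], 'hook_seat': [([322.8, 188.2], 0.47)], 'hook_tip': [([329.6, 182.6], 0.46)], 'hook_tab': []}
side diff mean 6.11 n>25 482
top diff mean 5.61 n>25 258
side diff mean 3.94 n>25 189
top diff mean 4.41 n>25 106
side diff mean 4.44 n>25 271
top diff mean 4.47 n>25 99
side diff mean 4.09 n>25 217
side 49.23 {'mug': [([342.8, 233.6], 0.74)], 'mug_handle': [([341.4, 208.5], 0.92)], 'hook_seat': [([341.0, 205.6], 0.49)], 'hook_tip': [([345.5, 180.0], 0.52)], 'hook_tab': [([329.0, 157.8], 0.82), ([348.8, 179.3], 0.23)]}
top diff mean 4.34 n>25 104
top 49.52 {'mug': [([321.6, 186.4], 0.94)], 'mug_handle': [([325.4, 190.7], 0.96)], 'hook_seat': [([322.1, 189.0], 0.43)], 'hook_tip': [([328.9, 183.3], 0.48), ([320.1, 188.0], 0.31)], 'hook_tab': [([321.6, 187.1], 0.63)]}
```

Call:
carry_out(commands=[[[0, 0, 0], 0, 1], [[0, 0, 0], 0, 1], [[0, 0, 0], 0, 1], [[0, 0, 0], 0, 1], [[0, 0, 0], 0, 1], [[0, 0, 0], 0, 1], [[0, 0, 0], 0, 1], [[0, 0, 0], 0, 1], [[0, 0, 0], 0, 1], [[0, 0, 0], 0, 1], [[0, 0, 0], 0, 1], [[0, 0, 0], 0, 1], [[0, 0, 0], 0, 1], [[0, 0, 0], 0, 1], [[0, 0, 0], 0, 1], [[0, 0, 0], 0, 1], [[0, 0, 0], 0, 1], [[0, 0, 0], 0, 1], [[0, 0, 0], 0, 1], [[0, 0, 0], 0, 1]])

```text
time: 52.28
tool_pos: [0.4135, -0.1275, 0.2616]
tool_rot: [3.142, 0.0, 3.104]
contact_force: [-0.0, -0.2, -0.6]
opening: 0.0917
grip_force: 0.0
```

Call:
carry_out(commands=[[[0, 0, 0], 0, 1], [[0, 0, 0], 0, 1], [[0, 0, 0], 0, 1], [[0, 0, 0], 0, 1], [[0, 0, 0], 0, 1], [[0, 0, 0], 0, 1], [[0, 0, 0], 0, 1], [[0, 0, 0], 0, 1], [[0, 0, 0], 0, 1], [[0, 0, 0], 0, 1], [[0, 0, 0], 0, 1], [[0, 0, 0], 0, 1], [[0, 0, 0], 0, 1], [[0, 0, 0], 0, 1], [[0, 0, 0], 0, 1], [[0, 0, 0], 0, 1], [[0, 0, 0], 0, 1], [[0, 0, 0], 0, 1], [[0, 0, 0], 0, 1], [[0, 0, 0], 0, 1]])

```text
time: 54.78
tool_pos: [0.4135, -0.1275, 0.2616]
tool_rot: [3.142, 0.0, 3.104]
contact_force: [-0.1, -0.3, -0.5]
opening: 0.0915
grip_force: 0.0
```

Call:
carry_out(commands=[[[0, 0, 0], 0, 1], [[0, 0, 0], 0, 1], [[0, 0, 0], 0, 1], [[0, 0, 0], 0, 1], [[0, 0, 0], 0, 1], [[0, 0, 0], 0, 1], [[0, 0, 0], 0, 1], [[0, 0, 0], 0, 1], [[0, 0, 0], 0, 1], [[0, 0, 0], 0, 1], [[0, 0, 0], 0, 1], [[0, 0, 0], 0, 1], [[0, 0, 0], 0, 1], [[0, 0, 0], 0, 1], [[0, 0, 0], 0, 1], [[0, 0, 0], 0, 1], [[0, 0, 0], 0, 1], [[0, 0, 0], 0, 1], [[0, 0, 0], 0, 1], [[0, 0, 0], 0, 1]])

```text
time: 57.28
tool_pos: [0.4135, -0.1275, 0.2616]
tool_rot: [3.142, 0.0, 3.104]
contact_force: [-0.7, 0.6, -0.2]
opening: 0.0915
grip_force: 0.0
```

```bash
python3 - <<'E'
from h import *
prev=None
for i in range(16):
    p=shot('side');g=cv2.GaussianBlur(cv2.cvtColor(p['pixels'],cv2.COLOR_RGB2GRAY),(5,5),0).astype(int)
    if i%3==0:
        if prev is not None:
            d=np.abs(g-prev);print(round(robot.observe()['time'],2),'mug %.2f max %d | static %.2f max %d'%(d[150:260,300:390].mean(),d[150:260,300:390].max(),d[150:260,210:300].mean(),d[150:260,210:300].max()))
        prev=g
print({k:[(np.round(d['at'],1).tolist(),round(d['p'],2)) for d in robot.tip_of(p,k)][:3] for k in('mug','mug_handle','hook_seat','hook_tip','comb','pill_box','cream_jar','soap_dish')})
E
```

```text
57.48 mug 0.58 max 3 | static 0.58 max 4
57.62 mug 0.60 max 4 | static 0.60 max 4
57.77 mug 0.59 max 4 | static 0.58 max 4
57.92 mug 0.61 max 4 | static 0.58 max 4
58.08 mug 0.57 max 4 | static 0.59 max 3
{'mug': [([346.2, 227.7], 0.91), ([221.2, 233.4], 0.88), ([271.1, 194.1], 0.77)], 'mug_handle': [([277.6, 169.7], 0.93), ([338.2, 208.0], 0.92), ([233.7, 217.9], 0.83)], 'hook_seat': [([332.7, 357.7], 0.79), ([376.7, 380.4], 0.75), ([340.2, 204.4], 0.53)], 'hook_tip': [([282.1, 335.1], 0.77), ([348.6, 181.4], 0.64), ([396.5, 362.0], 0.47)], 'comb': [([308.5, 247.2], 0.88)], 'pill_box': [([466.9, 314.5], 0.61), ([302.3, 278.3], 0.58)], 'cream_jar': [([410.4, 284.3], 0.6)], 'soap_dish': [([341.4, 206.3], 0.95)]}
```

Everything is at rest, so I am handing in.

```bash
python3 -c "
from cell import robot
print(robot.hand_in())"
```

```text
the job is handed in; nothing more can be done
None
```

The hook hangs from the ring and the green mug hangs at rest by its handle in the hook's lower bend; the job was handed in at about 58 s with the robot clear, though the final state was checked only with the networks and picture differences, not by eye.

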